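# Stow the low tackle tray under the camp shelf

### The job

Make room on the camping table: slide the low tackle tray under the little slatted camp shelf, between its legs and roughly square to it, until its pan is wholly under the deck and only its upright handle still stands out in front. Do not bump the shelf, leave the deep tray where it stands, and let go with the low tray flat on the table.

Things in the scene. Friction and masses are not known exactly. Their poses are not given: they have to be found in the camera images.
- low_tray_mid (a point): Centre (15 mm above the underside) of the square pan of the low tray: loose grey plastic, 0.2 to 0.3 kg, pan 120 x 120 x 30 mm high, open, lures in four cells. x points from the handle to the pan, z up. It stands on the table to the left or right, handle towards the robot.
- low_tray_handle (a point): Grip point on the low tray's handle, 52 mm above the underside, 117 mm from the pan's centre; axes as the pan's. Upright plate, 36 mm long along x, 14 mm thick along y (grip across this from above), top 72 mm above the table, 39 mm clear of the pan. A tongue 34 mm wide, its top 9 mm above the table, joins it to the pan.
- deep_tray_mid (a point): Centre (42.5 mm above the underside) of the pan of the deep tray, a loose grey bystander with the same footprint, handle and axes as the low tray, but with a pan 85 mm high, too high for the shelf. It stands on the opposite side from the low tray.
- shelf: Low shelf fixed to the table: five wooden slats on dark steel legs. Origin on the table under the middle of the deck's front edge; x points inwards under the deck, y along the edge, z up. Deck 170 mm deep (x), 240 wide; underside 60 mm, top 70 mm above the table. Legs and side rails at y = +-110 mm, 12 mm thick: 208 mm free between. The low tray's handle is too tall to go under.
Mind the look-alikes: they are no part of the job. Leave any yellow look-alike of the part that bears low_tray_mid alone.

How it is judged:
At the end, for the whole second after the job is handed in: The low tray rests flat on the table and at rest, its pan under the deck (the pan's front wall from 5 mm short of the deck's front edge to 40 mm inside it, the handle in front), between the legs (within 44 mm of the shelf's middle line) and square to the shelf within 15 degrees (x of low_tray_mid in the frame of shelf between 0.055 and 0.1 m and y of low_tray_mid in the frame of shelf between -0.044 and 0.044 m and angle between the x axis of low_tray_mid and the x axis of shelf, either way round below 0.26 rad and angle between low_tray_mid's own z axis and vertical below 0.08 rad and height (world z) of low_tray_mid below 0.021 m and linear speed of low_tray below 0.02 m/s); the robot touches nothing.
It fails at once if the low tray bumps the shelf (more than 3 N) (contact force between low_tray and shelf above 3 N).
It fails at once if the robot bumps the shelf (more than 3 N) (contact force between any of the fingers, the arm and shelf above 3 N).
It fails at once if the deep tray is moved by more than 20 mm (distance of deep_tray_mid from where it was at the start of the episode above 0.02 m).
It also fails if it takes over 38 s, if anything falls off the work surface, if the arm or the gripper's body presses on something with over 40 N, if the wrist force passes 120 N, or if a joint passes its speed limit or range.

### The arm

A 6-joint arm with a two-finger parallel gripper is mounted at the origin on the work surface. World frame = base frame: x ahead of the robot, y to its left, z up, the work surface at z = 0. Lengths are in m, angles in rad, forces in N, time in s.
With the tool pointing down it reaches from about 0.2 to 0.875 m from the base axis. Payload 3.4 kg.
Tool frame: the origin (TCP) lies at the very end of the fingers, on their centre line; the grasp point (between the pads) lies 19 mm behind it; z points along the fingers, y is the direction in which the jaws open and shut (so a half turn about z gives the same grasp; the last joint's range is limited). The gripper opens to 94 mm and grips with 3 to 60 N. Pads are 16 mm wide; open, the fingers measure 119 mm over their backs; the gripper's body (75 mm by 177 mm) begins 78 mm behind the grasp point.
Start: joints at [-1.275, 0.276, 1.505, -0, 1.361, -0.121], TCP at [0.233, -0.526, 0.205] pointing down, gripper open.
Joint ranges: [-2.89, 2.89], [-0.75, 2.08], [0.22, 2.7], [-1.18, 4.32], [0.11, 2.71], [-2.7, 2.7]. Speed limits (rad/s): [2.57, 2.57, 3.14, 3.14, 3.14, 3.14].

### API

Orientations are given as a 3x3 rotation matrix whose columns are the frame's x, y, z axes.
In Python, from rig import read_state, vision, workorder gives the robot as it stands.
- The arm moves only by the tool drive_tool, never from a script. Its arguments are lists of equal length, an entry for each row: "hand": the opening, from 0 (shut) to 1 (fully open); "travel": the shift along the world's x, y, z in mm, a list of three; "roll": the turn about the world's z in rad. In form: {"hand": [hand, ...], "travel": [[x, y, z], ...], "roll": [roll, ...]}. A call has exactly 8 rows; each row shifts and turns the commanded pose from where the row before left it; what a row does not reach is not made up. A row lasts 1/8 s, in which the tool goes at most 62.5 mm and 10.7 degrees, less where a joint would pass 70% of its speed; a pose out of reach is approached as far as the arm can. A call is refused whole if a number of a shift passes 62.5 or a number of a turn 0.188, either way. A call with a gripper value outside its range is refused whole. The fingers move at their own pace and stop on an object; "newtons" is the grip in N (left out, the last holds). Time passes only in rows, so rows that do not move let the fingers close, or fill a call up. It gives the time, the measured TCP pose, the force and the opening at its end, in the units of the state.
- read_state(): the state, without advancing time (a new reading comes with each control period).
- vision.camera(name): name is "side" or "top" or "wrist"; returns the picture (384x512x3 uint8, blue, green, red); there is no depth.
- vision.get_calibration(name): a dict with "fx", "fy", "cx", "cy" (pixels), "R" (3x3) and "t" (3): a world point X has camera coordinates R X + t. Camera axes: x right, y down, z forward; pixel columns grow to the right and rows downward; lengths in m; the calibration is good to about 2 mm. The wrist camera is an equidistant fisheye: a pixel r from the principal point sees the ray r / f radians off the axis. A picture is of the moment at which its call begins: read the wrist's pose just before it. get_calibration takes no time and is no camera call; for the wrist camera it gives the pose at the moment of the call.
- workorder.job_done(): hands the job in, once; it reports no verdict.
The state is a dict: "clock": time; "joints": joint angles; "dq": joint speeds; "tau": joint torques, N m; "eef_pos": TCP position; "tool_rot": TCP orientation; "wrist_force": force on the tool from outside, world axes, zero at the start; "wrist_torque": the same for the moment, N m; "grip_width": finger opening in m.
Only numpy, scipy, OpenCV 4.12 (cv2) and the standard library are available. Lean on these libraries where they do the work, as an engineer would, in place of code of your own. Each camera call takes 0.05 s, during which the arm holds its last target. There are 200 camera calls.

## Working session

There is one attempt and no reset: what is moved stays moved. The work goes in short steps, Python scripts to look and compute and a tool call to move; the robot and the scene stay as the last step left them, time stands still between calls to the robot, and variables do not carry over. Pictures are saved under pics/ and viewed, about 8 in all and at most 12, crops included, and the job is handed in when it is done.

Besides the shell and the picture viewer there is one more tool, called after "Emit:" as name(argument=value, ...) on one line, values as JSON. drive_tool: Moves the arm, as the interface text tells. Its arguments: {"type":"object","properties":{"hand":{"type":"array"},"travel":{"type":"array"},"roll":{"type":"array"},"newtons":{"type":"number"}},"required":["hand","travel","roll"]}

```bash
mkdir -p pics; cat > h.py <<'E'
import numpy as np, cv2
from rig import read_state, vision, workorder
def ray(c,u,v):
    R=np.array(c["R"]);t=np.array(c["t"]);return -R.T@t, R.T@np.array([(u-c["cx"])/c["fx"],(v-c["cy"])/c["fy"],1])
def onplane(c,u,v,z):
    o,d=ray(c,u,v);return o+d*(z-o[2])/d[2]
def proj(c,X):
    p=np.array(c["R"])@np.array(X)+np.array(c["t"]);return [c["fx"]*p[0]/p[2]+c["cx"],c["fy"]*p[1]/p[2]+c["cy"]]
E
python3 - <<'E'
from h import *
s=read_state();print(s)
for n in("top","side"):
    im=vision.camera(n);cv2.imwrite(f"pics/{n}0.png",im);c=vision.get_calibration(n);print(n,c, onplane(c,256,192,0))
    cv2.imwrite(f"pics/{n}0b.png",cv2.resize(im,(800,600)))
E
```

```text
{'clock': 0.0, 'joints': array([-1.27500873e+00,  2.76599665e-01,  1.50611436e+00, -5.34252821e-05,
        1.36069220e+00, -1.20961882e-01]), 'dq': array([-0.00098545,  0.00144581, -0.00134849, -0.00174662, -0.0018652 ,
       -0.00063485]), 'tau': array([-4.91953379e-04, -4.04581404e+01, -2.37230229e+01,  7.03438930e-02,
        3.47466453e-02, -1.21312278e-04]), 'eef_pos': array([ 0.23258487, -0.52524278,  0.20460956]), 'tool_rot': array([[ 9.14405067e-01,  4.04799998e-01, -5.78626640e-04],
       [ 4.04800377e-01, -9.14403466e-01,  1.71958692e-03],
       [ 1.66990575e-04, -1.80662727e-03, -9.99998354e-01]]), 'wrist_force': array([0.06202888, 0.295923  , 0.42082134]), 'wrist_torque': array([-0.0185082 ,  0.01269198,  0.01005364]), 'grip_width': 0.09422180862325763}
top {'fx': 357.37832622060483, 'fy': 357.37832622060483, 'cx': 257.20863828897086, 'cy': 188.58347365883768, 'R': array([[ 0.01388887, -0.99926893,  0.03561892],
       [-0.98588214, -0.01963007, -0.16628608],
       [ 0.16686372, -0.03280653, -0.98543403]]), 't': array([-0.14942962,  0.52956335,  0.99643088])} [ 0.52934149 -0.13849494  0.        ]
side {'fx': 420.97286779114387, 'fy': 420.97286779114387, 'cx': 259.13800905451245, 'cy': 191.94284756015665, 'R': array([[-0.08859195, -0.99604636,  0.00656553],
       [-0.64927786,  0.05274795, -0.75871991],
       [ 0.75537389, -0.07147933, -0.6513839 ]]), 't': array([-0.07114732,  0.38984977,  1.05307043])} [ 0.59096404 -0.11271022  0.        ]
```

View pics/top0b.png

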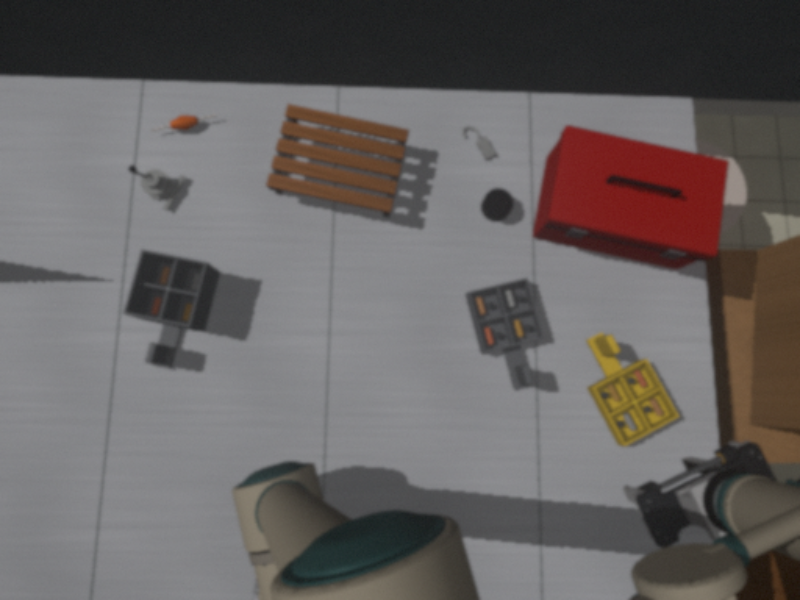

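View pics/side0b.png

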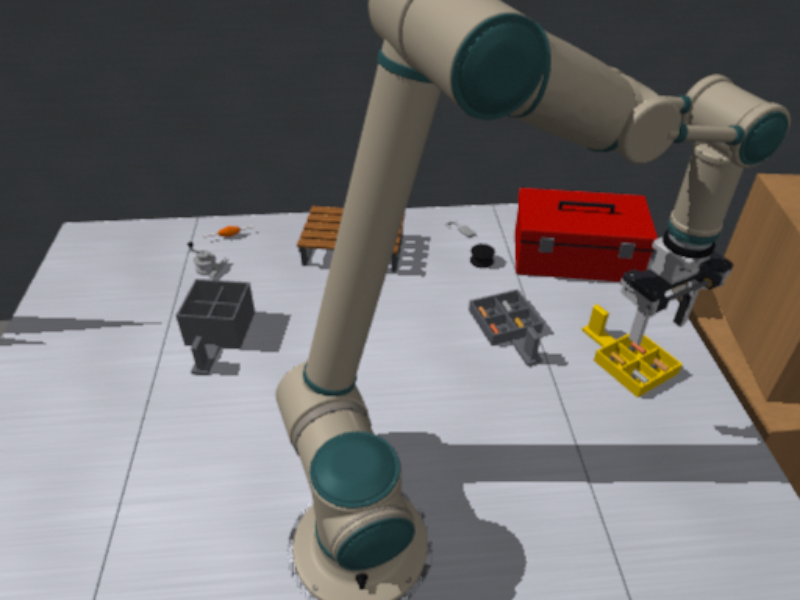

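The top view (800x600) shows the low tray at about (507,316) with its handle at (518,372), and the shelf deck with corners near (287,105), (408,130), (390,213) and (267,187). The deep tray is at (172,290), left of the low tray. The yellow look-alike is at (635,402).

```bash
python3 - <<'E'
from h import *
im=cv2.imread("pics/top0.png");c=vision.get_calibration("top")
hsv=cv2.cvtColor(im,cv2.COLOR_BGR2HSV)
# shelf
m=((hsv[...,0]<20)&(hsv[...,1]>90)&(hsv[...,2]>50)).astype(np.uint8)
r=np.zeros_like(m);r[60:145,165:270]=m[60:145,165:270]
pts=cv2.findNonZero(r);W=np.array([onplane(c,*p,.07)[:2] for p in pts[:,0]])
b=cv2.minAreaRect((W*1000).astype(np.float32));print("shelf",b);print(cv2.boxPoints(b))
for z in(.06,.0):pass
# low tray dark grey
m=(hsv[...,2]<115).astype(np.uint8)
print(hsv[190:245:6,318,2],hsv[238,320:350:2,2],hsv[205,295:355:3,2])
x=im[170:260,280:365];cv2.imwrite("pics/lt.png",cv2.resize(x,None,fx=7,fy=6.6,interpolation=cv2.INTER_CUBIC))
E
```

```text
shelf ((789.6520385742188, -14.667282104492188), (235.11309814453125, 167.8453369140625), 78.87239837646484)
[[ 684.6193  -113.81712]
 [ 849.30914 -146.21037]
 [ 894.68475   84.48256]
 [ 729.99493  116.87581]]
[ 70  70  82  80  64  74  87 140 140 139] [140 143 137 101  83  73  65  71  84  83  78  81  83  97 106] [137 140 125  75  70  68  65  58  57  61  67  75 115  77  83  80  69  82
  89 134]
```

View pics/lt.png

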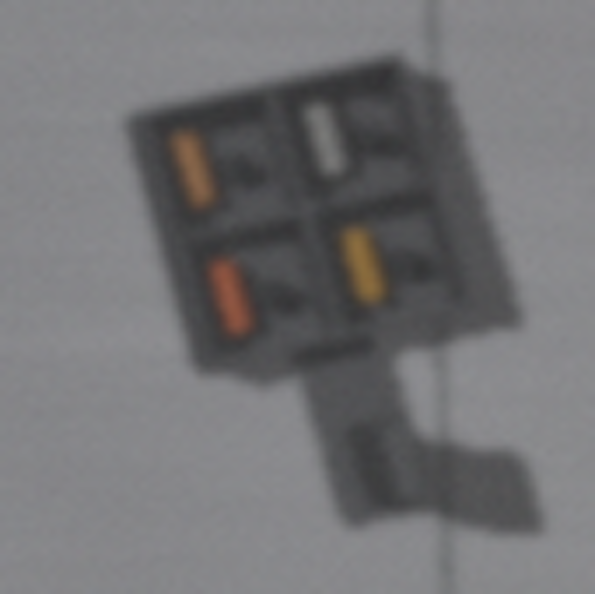

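```bash
python3 - <<'E'
from h import *
c=vision.get_calibration("top");print("cam",ray(c,0,0)[0])
q=lambda u,v,z:onplane(c,280+u/7-.5,170+v/6.6-.5,z)[:2]*1000
bl,br=q(130,120,30/1000),q(400,55,.03);print(bl,br,np.linalg.norm(bl-br))
y=(bl-br)/np.linalg.norm(bl-br);x=np.array([y[1],-y[0]])
mid=(bl+br)/2-60*x;print("yaw",np.arctan2(x[1],x[0]),"mid",mid,"handle",mid-117*x)
print("handle top seen",q(370,460,.072),"ft",q(350,525,.0),q(200,372,0))
s=np.array([707-1,1.5]);a=-.194;X=np.array([np.cos(a),np.sin(a)])
g=s+77*X;print("goal mid",g,"goal handle",g-117*X)
E
```

```text
cam [ 0.3578943  -0.10623557  1.07529844]
[ 540.048231   -262.89454684] [ 572.43961093 -379.59200459] 121.10944694327065
yaw 0.2707512933102785 mid [ 498.42970712 -337.29060187] handle [ 385.69199011 -368.58288788]
handle top seen [ 388.10788002 -352.38826755] ft [ 360.97124053 -360.81894048] [ 429.02407246 -297.07787046]
goal mid [781.55555281 -13.34447507] goal handle [666.75036218   9.21141562]
```

Emit:
drive_tool(hand=[1, 1, 1, 1, 1, 1, 1, 1], travel=[[25, 27, 0], [25, 27, 0], [25, 27, 0], [25, 27, 0], [25, 27, 0], [25, 27, 0], [0, 0, 0], [0, 0, 0]], roll=[-0.03, -0.03, -0.03, -0.03, -0.03, 0, 0, 0], newtons=15)

```text
clock: 1.1
eef_pos: [0.3824, -0.3641, 0.2053]
tool_rot: [[0.965, 0.264, -0.001], [0.264, -0.965, -0.0], [-0.001, 0.0, -1.0]]
wrist_force: [-0.2, -0.5, -0.5]
grip_width: 0.0941
```

```bash
python3 - <<'E'
from h import *
s=read_state();print(s["eef_pos"],s["clock"]);c=vision.get_calibration("wrist");im=vision.camera("wrist");print(c)
np.save("wc.npy",c,allow_pickle=True);cv2.imwrite("pics/w1.png",im);cv2.imwrite("pics/w1b.png",cv2.resize(im,(800,600)))
E
```

```text
[ 0.38240372 -0.36410218  0.20527035] 1.1
{'fx': 297.3186396354542, 'fy': 297.3186396354542, 'cx': 252.14784989547147, 'cy': 191.76088692045047, 'R': array([[ 2.64434767e-01, -9.64403517e-01,  3.33137667e-04],
       [-9.36379270e-01, -2.56667956e-01,  2.39406396e-01],
       [-2.30798865e-01, -6.36193178e-02, -9.70919392e-01]]), 't': array([-0.45187739,  0.23905234,  0.45519797])}
```

View pics/w1b.png

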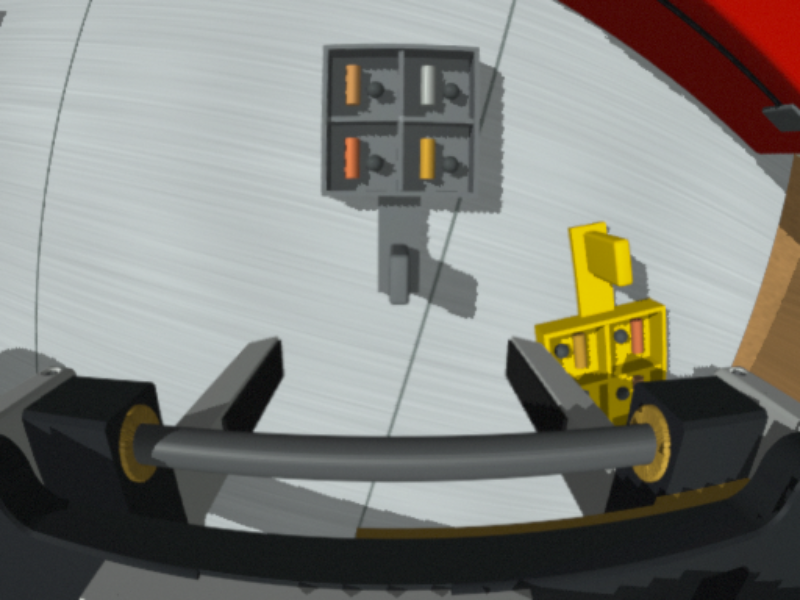

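```bash
cat >> h.py <<'E'
def fish(c,u,v,z):
    a=np.array([u-c["cx"],v-c["cy"]]);r=np.hypot(*a);th=r/c["fx"]
    d=np.append(np.sin(th)*a/r,np.cos(th));R=np.array(c["R"]);o=-R.T@np.array(c["t"]);d=R.T@d
    return (o+d*(z-o[2])/d[2])[:2]*1000
E
python3 - <<'E'
from h import *
c=np.load("wc.npy",allow_pickle=True).item();R=np.array(c["R"]);print("cam",-R.T@np.array(c["t"]))
f=lambda u,v,z:fish(c,u/1.5625,v/1.5625,z)
P=[f(*p,.03) for p in((324,45),(479,48),(478,193),(322,193))]
print(P,[np.linalg.norm(P[i]-P[i-1]) for i in range(4)])
m=np.mean(P,0);x=P[0]+P[1]-P[2]-P[3];y=P[0]+P[3]-P[1]-P[2]
a=np.arctan2(x[1],x[0]);b=np.arctan2(-y[0],y[1]);print("mid",m,"yaw",a,b)
a=(a+b)/2
print("handle",m-117*np.array([np.cos(a),np.sin(a)]),"seen",f(399,277,.072),f(391,303,.072),f(408,303,.072),f(399,250,.072))
E
```

```text
cam [ 0.44839493 -0.34547568  0.38488042]
[array([ 543.95548922, -263.70182904]), array([ 573.73492322, -379.09257389]), array([ 462.10339659, -408.52350885]), array([ 430.34105766, -293.58766115])] [np.float64(117.47936848169391), np.float64(119.17146758603282), np.float64(115.4459946004074), np.float64(119.24384790366857)]
mid [ 502.53371667 -336.22639323] yaw 0.2574960792659304 0.2610942024082339
handle [ 389.44491627 -366.22511359] seen [ 390.34739882 -365.07023564] [ 371.14325102 -364.61772013] [ 374.26639393 -376.01437752] [ 408.3609108  -360.09151059]
```

Emit:
drive_tool(hand=[1, 1, 1, 1, 1, 1, 1, 1], travel=[[7, -2, 0], [0, 0, -40], [0, 0, -40], [0, 0, -40], [0, 0, -30], [0, 0, -21], [0, 0, 0], [0, 0, 0]], roll=[-0.007, 0, 0, 0, 0, 0, 0, 0], newtons=25)

```text
clock: 2.15
eef_pos: [0.3902, -0.3669, 0.0352]
tool_rot: [[0.967, 0.256, 0.001], [0.256, -0.967, -0.001], [0.001, 0.001, -1.0]]
wrist_force: [0.1, 0.5, -0.2]
grip_width: 0.0939
```

Emit:
drive_tool(hand=[0.7, 0.5, 0.35, 0.2, 0.1, 0, 0, 0], travel=[[0, 0, 0], [0, 0, 0], [0, 0, 0], [0, 0, 0], [0, 0, 0], [0, 0, 0], [0, 0, 0], [0, 0, 0]], roll=[0, 0, 0, 0, 0, 0, 0, 0], newtons=25)

```text
clock: 3.15
eef_pos: [0.3898, -0.3658, 0.0345]
tool_rot: [[0.966, 0.257, -0.0], [0.257, -0.966, -0.0], [-0.0, 0.0, -1.0]]
wrist_force: [-0.2, -0.1, 0.0]
grip_width: 0.0173
```

Emit:
drive_tool(hand=[0, 0, 0, 0, 0, 0, 0, 0], travel=[[0, 0, 0], [0, 0, 0], [0, 0, 0], [2, 8, 0], [4, 15, 0], [5, 20, 0], [6, 24, 0], [6, 24, 0]], roll=[0, 0, 0, -0.01, -0.02, -0.025, -0.03, -0.03])

```text
clock: 4.15
eef_pos: [0.4128, -0.2737, 0.0345]
tool_rot: [[0.99, 0.143, -0.0], [0.143, -0.99, 0.0], [-0.0, -0.0, -1.0]]
wrist_force: [-0.5, -2.0, -2.5]
grip_width: 0.0141
```

Emit:
drive_tool(hand=[0, 0, 0, 0, 0, 0, 0, 0], travel=[[6, 24, 0], [6, 24, 0], [6, 24, 0], [6, 24, 0], [6, 24, 0], [6, 24, 0], [6, 24, 0], [6, 24, 0]], roll=[-0.026, -0.026, -0.026, -0.026, -0.026, -0.026, -0.026, -0.026])

```text
clock: 5.15
eef_pos: [0.4605, -0.0816, 0.0345]
tool_rot: [[0.998, -0.064, -0.0], [-0.064, -0.998, 0.0], [-0.0, -0.0, -1.0]]
wrist_force: [0.1, -0.7, -0.1]
grip_width: 0.0137
```

Emit:
drive_tool(hand=[0, 0, 0, 0, 0, 0, 0, 0], travel=[[7, 24, 0], [7, 24, 0], [7, 24, 0], [7, 24, 0], [7, 18, 0], [2, 8, 0], [0, 0, 0], [0, 0, 0]], roll=[-0.026, -0.026, -0.026, -0.026, -0.026, 0, 0, 0])

```text
clock: 6.15
eef_pos: [0.4975, 0.039, 0.0345]
tool_rot: [[0.981, -0.192, -0.0], [-0.192, -0.981, 0.0], [-0.0, 0.0, -1.0]]
wrist_force: [-0.8, 0.7, -1.0]
grip_width: 0.0139
```

```bash
python3 - <<'E'
from h import *
s=read_state();print(s["eef_pos"],np.arctan2(s["tool_rot"][1,0],s["tool_rot"][0,0]),s["clock"]);c=vision.get_calibration("wrist");im=vision.camera("wrist")
np.save("wc.npy",c,allow_pickle=True);cv2.imwrite("pics/w2.png",im);cv2.imwrite("pics/w2b.png",cv2.resize(im,(800,600)))
E
```

```text
[0.49746346 0.03901013 0.03446503] -0.19313562502980458 6.15
```

View pics/w2b.png

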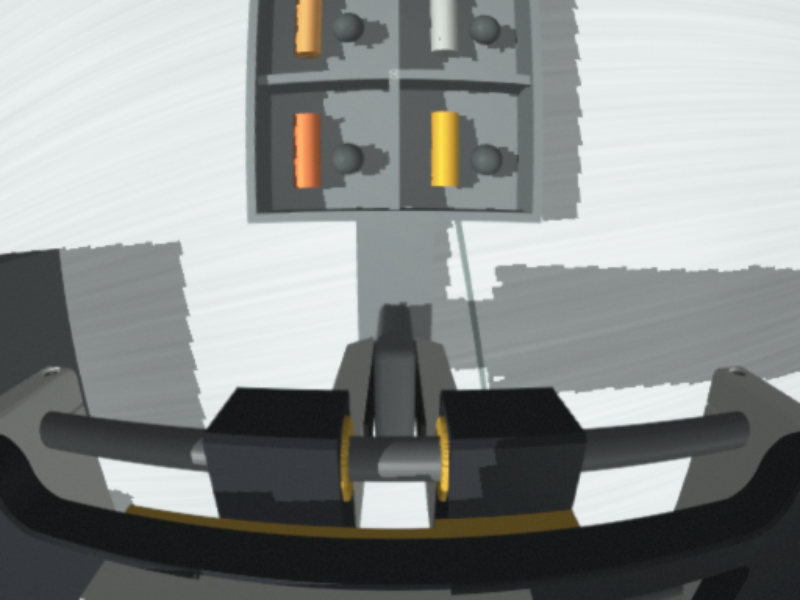

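The wrist view shows the tray gripped square to the tool, with its handle at (395,330) and the pan's front wall at row 217. The deep tray is at the far left, about (30,320), clear of the gripper. I'll check the shelf from the top camera before sliding the tray in.

```bash
python3 - <<'E'
from h import *
im=vision.camera("top");x=im[30:260,60:360].copy()
x=cv2.resize(x,None,fx=2.6,fy=2.6,interpolation=cv2.INTER_CUBIC)
c=vision.get_calibration("top");a=-.194;X=np.array([np.cos(a),np.sin(a)]);Y=np.array([-X[1],X[0]]);s=np.array([.706,.0015])
for p in [(0,-.12,.07),(0,.12,.07),(.17,-.12,.07),(.17,.12,.07),(0,.11,0),(0,-.11,0)]:
    u,v=proj(c,[*(s+p[0]*X+p[1]*Y),p[2]]);cv2.circle(x,(int((u-60+.5)*2.6),int((v-30+.5)*2.6)),3,(0,255,0),-1)
cv2.imwrite("pics/t2.png",x)
E
```

```text
(no output)
```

View pics/t2.png

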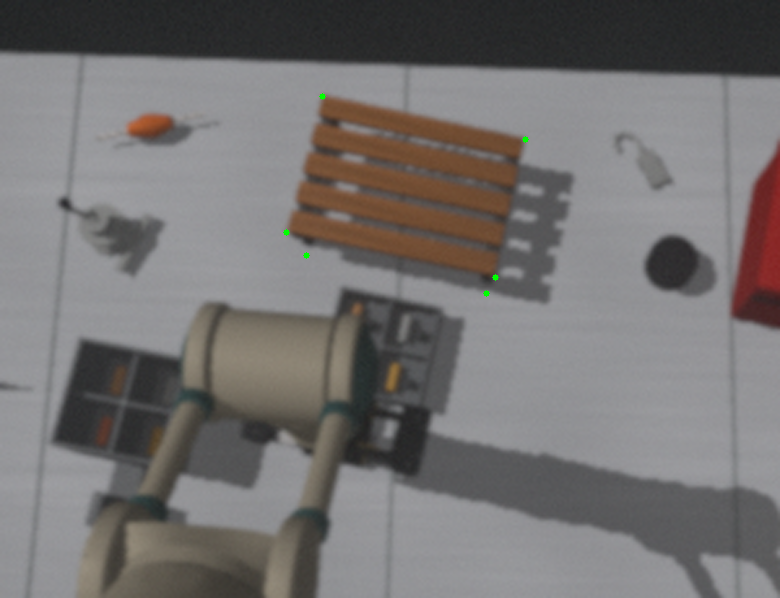

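The deck corners projected from my shelf pose (green dots) land on the real ones to within a few pixels in this enlarged view. In the shelf frame the tray's middle is now at about x = -95 mm, y = -3 mm, with yaw matching the shelf's. I'll slide it in about 172 mm.

Emit:
drive_tool(hand=[0, 0, 0, 0, 0, 0, 0, 0], travel=[[6, -1, 0], [12, -2, 0], [14, -2.5, 0], [14, -2.5, 0], [14, -2.5, 0], [14, -2.5, 0], [14, -2.5, 0], [12, -2, 0]], roll=[0, 0, 0, 0, 0, 0, 0, 0])

```text
clock: 7.25
eef_pos: [0.5987, 0.0215, 0.0344]
tool_rot: [[0.981, -0.192, -0.0], [-0.192, -0.981, -0.0], [-0.0, 0.0, -1.0]]
wrist_force: [-1.4, 0.5, 1.9]
grip_width: 0.0136
```

Emit:
drive_tool(hand=[0, 0, 0, 0, 0, 0, 0, 0], travel=[[12, -2, 0], [14, -2.5, 0], [14, -2.5, 0], [12, -2, 0], [10, -2, 0], [7, -1.5, 0], [0, 0, 0], [0, 0, 0]], roll=[0, 0, 0, 0, 0, 0, 0, 0])

```text
clock: 8.25
eef_pos: [0.6672, 0.0091, 0.0344]
tool_rot: [[0.981, -0.192, 0.001], [-0.192, -0.981, -0.0], [0.001, 0.0, -1.0]]
wrist_force: [0.2, -0.2, 0.6]
grip_width: 0.014
```

```bash
python3 - <<'E'
from h import *
s=read_state();print(s["eef_pos"],np.arctan2(s["tool_rot"][1,0],s["tool_rot"][0,0]),s["clock"],s["wrist_force"]);c=vision.get_calibration("wrist");im=vision.camera("wrist")
np.save("wc.npy",c,allow_pickle=True);cv2.imwrite("pics/w3.png",im);cv2.imwrite("pics/w3b.png",cv2.resize(im,(800,600)))
E
```

```text
[0.6671816  0.00907721 0.03442491] -0.1932026071663671 8.25 [ 0.20692378 -0.16614704  0.61367136]
```

View pics/w3b.png

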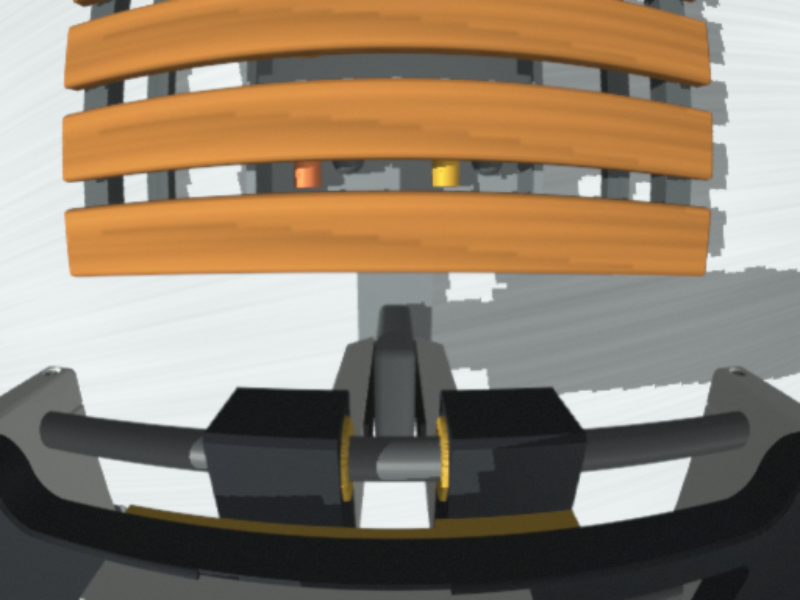

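The slats are centred over the tray, with the front edge running from (72,275) to (703,273). The handle stands in front of that edge. I'll measure where the edge is relative to the tool.

```bash
python3 - <<'E'
from h import *
c=np.load("wc.npy",allow_pickle=True).item()
for z in(.06,.07):
    A,B=[fish(c,u/1.5625,v/1.5625,z) for u,v in((72,275),(703,273))]
    y=(A-B)/np.linalg.norm(A-B);x=np.array([y[1],-y[0]]);h=np.array([667.2,9.1]);m=(A+B)/2
    t=h+117*np.array([np.cos(-.193),np.sin(-.193)])
    print(z,A,B,np.linalg.norm(A-B),"yaw",np.arctan2(x[1],x[0]),"tray in shelf",(t-m)@x,(t-m)@y)
E
```

```text
0.06 [731.98199998 129.00742046] [ 684.21548887 -119.05080998] 252.61537021973135 yaw -0.1902332119023694 tray in shelf 76.0592517553047 -4.009831627645086
0.07 [732.11571156 120.3908169 ] [ 687.44733709 -111.57835291] 236.23073343733202 yaw -0.19023321190236975 tray in shelf 74.29865679771738 -3.7662718194479323
```

In the shelf frame the tray is at x ≈ 75 mm, y ≈ -4 mm, well inside the limits. I'll let go, rise, and back off.

Emit:
drive_tool(hand=[0.2, 0.35, 0.5, 0.5, 0.5, 0.5, 0.5, 0.5], travel=[[0, 0, 0], [0, 0, 0], [0, 0, 0], [0, 0, 0], [0, 0, 0], [0, 0, 0], [0, 0, 10], [0, 0, 20]], roll=[0, 0, 0, 0, 0, 0, 0, 0])

```text
clock: 9.3
eef_pos: [0.6662, 0.0092, 0.0645]
tool_rot: [[0.981, -0.192, -0.002], [-0.192, -0.981, 0.0], [-0.002, 0.0, -1.0]]
wrist_force: [0.2, -0.0, -0.2]
grip_width: 0.0467
```

Emit:
drive_tool(hand=[0.5, 0.5, 0.5, 0.5, 0.5, 0.5, 0.5, 0.5], travel=[[0, 0, 30], [0, 0, 40], [0, 0, 40], [-20, 0, 20], [-40, 0, 0], [-40, 0, 0], [-30, 0, 0], [0, 0, 0]], roll=[0, 0, 0, 0, 0, 0, 0, 0])

```text
clock: 10.3
eef_pos: [0.5352, 0.0094, 0.1957]
tool_rot: [[0.981, -0.192, 0.001], [-0.192, -0.981, -0.0], [0.001, 0.0, -1.0]]
wrist_force: [0.4, 0.8, 0.1]
grip_width: 0.0468
```

```bash
python3 - <<'E'
from h import *
s=read_state();print(s["eef_pos"],s["clock"],s["wrist_force"],s["grip_width"]);im=vision.camera("wrist");cv2.imwrite("pics/w4b.png",cv2.resize(im,(640,480)))
E
```

```text
[0.53516818 0.00936023 0.19571346] 10.3 [0.39443185 0.76822047 0.0698068 ] 0.04677887584471145
```

View pics/w4b.png

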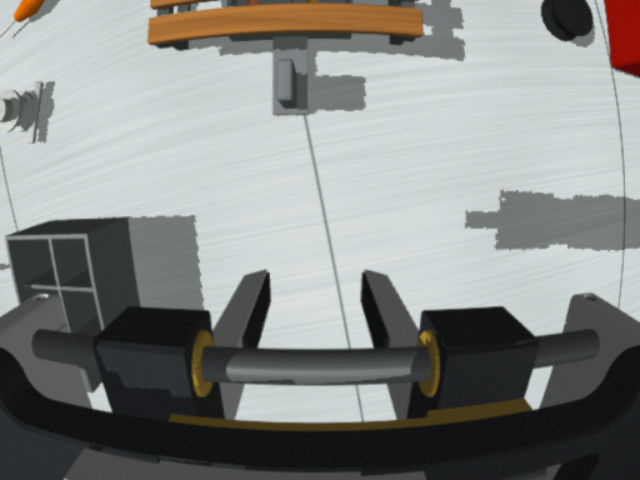

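The handle stands free and upright in front of the deck at (287,83). The pan is under the slats, the deep tray is untouched at (60,270), and the gripper is clear of everything. I'm handing in.

```bash
python3 -c "
from rig import workorder;print(workorder.job_done())"
```

```text
the job is handed in; nothing more can be done
None
```

The low tray is under the shelf and the job is handed in; it gave no verdict. I gripped the tray by its handle, slid it along the table while turning it square to the shelf, pushed it in, let go and backed off. That took about 10 s of the 38 s allowed.

- **Position:** just before I let go, the pan's centre was about 75 mm behind the deck's front edge (allowed 55–100) and 4 mm off the middle line (allowed 44). Yaw matched the shelf to within about 0.01 rad. The position comes from the gripper pose and the shelf edge in the wrist camera; I did not re-measure it after release.
- **Contact:** wrist force read at most about 3 N at the end of each move, and about 1 N with the tray in place. I saw no sign of a bump against the shelf.
- **After release:** the last wrist picture shows the handle upright in front of the deck, the pan under the slats and the gripper clear. The deep tray looked undisturbed, but I did not measure its position.
- **Disagreement:** in the first top picture the handle appeared about 16 mm to the side of where the pan's corners put it. The close wrist view agreed with the corners, and the grip closed at 14 mm, the handle's thickness.

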